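# Fasten the open draw latch of the cigar roller's carrying case

## Robot

A 6-joint arm with a two-finger parallel gripper is mounted at the origin on the work surface. World frame = base frame: x ahead of the robot, y to its left, z up, the work surface at z = 0. Lengths are in mm, angles in rad, forces in N, time in s.
With the tool pointing down it reaches from about 275 to 750 mm from the base axis. Payload 10.2 kg.
Tool frame: the origin (TCP) lies midway between the tips of the shut fingers; the grasp point (between the pads) lies 19 mm behind it; z points along the fingers, y is the line along which they close (so a half turn about z gives the same grasp; the last joint's range is limited). The gripper opens to 85 mm and grips with 20 to 120 N. Pads are 22 mm wide; open, the fingers measure 114 mm over their backs; the gripper's body (76 mm by 85 mm) begins 54 mm behind the grasp point. The pads swing forward as they close: fully open they stand 13 mm farther back than shut.
Start: joints at [1.081, 0.313, 1.498, -0, 1.331, -0.223], TCP at [138.427, 506.428, 231.294] pointing down, gripper open.
Joint ranges: [-2.94, 2.94], [-0.97, 2.17], [0.19, 2.56], [-1.23, 4.37], [0.02, 3.11], [-2.88, 2.88]. Speed limits (rad/s): [2.39, 2.39, 3.01, 3.14, 3.14, 3.14].

## Interface

Orientations are given as a unit quaternion [w, x, y, z].
In Python, from rig import ctrl gives the robot as it stands.
- The arm moves only by the tool send_rows, never from a script. Its argument "targets" is a list of rows, each a list of 7 numbers: the closure, from -1 (fully open) to 1 (shut), so that 0 is half open, then the shift along the tool's x, y, z in m, then the turn, a rotation vector about the tool's x, y, z in rad. In form: [[claw, dx, dy, dz, ax, ay, az], ...]. A call has exactly 10 rows; each row shifts and turns the commanded pose from where the row before left it, along the tool's axes as they then stand; what a row does not reach is not made up. A row lasts 1/8 s, in which the tool goes at most 62.5 mm and 10.7 degrees, less where a joint would pass 70% of its speed; a pose out of reach is approached as far as the arm can. A call with a gripper value outside its range is refused whole. The fingers move at their own pace and stop on an object; "squeeze" is the grip in N (left out, the last holds). Time passes only in rows, so rows that do not move let the fingers close, or fill a call up. It gives the time, the measured TCP pose, the force, the opening and the grip force at its end, in the units of the state.
- ctrl.sense(): the state, without advancing time (a new reading comes with each control period).
- ctrl.capture(name): name is "side" or "top"; returns a dict with "img" (480x640x3 uint8, red, green, blue), "camera_matrix" (3x3 intrinsics, pixels), "R" (3x3) and "t" (3): a world point X has camera coordinates R X + t. Camera axes: x right, y down, z forward; pixel columns grow to the right and rows downward; lengths in mm; the calibration is good to about 2 mm. A picture is of the moment at which its call begins. There is no depth.
- ctrl.finish_job(): hands the job in; it is judged then, once.
Trained networks look in a picture, given as the dict that the camera call returned (one of the last four; its "shot" number tells which), for a name from the list of things; names that differ only in an ending like _2 or _b are one class to them, and where a whole thing is asked for, a point or a joint stands for the part that bears it (a point fixed in the world has none). Each returns a list of dicts, best first, with "score" (0 to 1); they miss things now and then, are a little off and sometimes report something else, mostly with a low value. They report only what shows in the picture. A call takes as long as a camera call.
- ctrl.boxes_of(query, picture): "extent" ([left, top, width, height] in pixels, round what is visible of it).
- ctrl.landmark_of(query, picture): "point" ([column, row] in pixels: a listed point, or the origin of a listed thing).
The state is a dict: "time_s": time; "joints": joint angles; "dq": joint speeds; "tau": joint torques, N m; "eef_pos": TCP position; "ee_rot": TCP orientation; "force": force on the tool from outside, world axes, zero at the start; "wrist_torque": the same for the moment, N m; "grip_width": opening from 0.0 (shut) to 1.0 (fully open); "grip_force": force on a finger pad.
Only numpy, scipy, OpenCV 4.12 (cv2) and the standard library are available. Lean on these libraries where they do the work, as an engineer would, in place of code of your own. Each camera call takes 0.05 s, during which the arm holds its last target. There are 200 camera calls.

## Task

The cigar roller's black carrying case stands on its spine, packed and ready to be carried off, but one of its two draw latches is still undone. Swing that latch's wire loop over the hook of its keeper, then press the lever down past centre until it snaps flat on the case. Leave the things standing around the case where they are.

Things in the scene. Friction and masses are not known exactly. Their poses are not given: they have to be found in the camera images.
- case: Black hard-shell case standing on its spine, heavy, fixed: 146 mm thick (x), 360 long (y), 190 tall. Origin under it, on the table; its -x side (body shell) ends 80 mm from there, its +x side (lid) 66 mm; z up. On its flat top: a folded handle in the middle, the open steel draw latch 120 mm from the middle towards +y, the fastened one 120 mm towards -y (leave it).
- latch_pin (a point): Hinge of the open latch's lever: middle of its pin, which lies along the case's y, 14 mm above the case top. The base's ears around it are 37 mm wide and reach 18 mm above the case top.
- latch_lever (a joint): Lever angle about the latch pin, rad: 0 shut, flat on the case, pointing to the case's -x; 1.57 upright; at the start 1.88 to 2.18, open, leaning over to +x (stop at 2.25). Stiff (0.035 N m): stays where it is left, though pulling the loop can turn it. Dead centre is at about 0.25 rad: below it, with the loop hooked, the loop's springs snap the lever shut.
- lever_tip (a point): Upturned free end of the lever, a steel plate 30 mm wide and 3 mm thick, 47 mm from the latch pin; its outer face is 5 mm off the pin's axis. Shut, the tip is 20 mm above the case top. With the loop hooked, a press of 5 to 10 N near the tip takes the lever past centre.
- loop_pin (a point): Middle of the pin, carried by the lever 18 mm from the latch pin, on which the wire loop swings freely: it falls to either side by its weight. Seen from the case's -y side with +x to the right, the line from latch pin to loop pin stands (3.35 rad minus the lever angle) above +x. The pin lies along the case's y.
- loop_bar (a point): Middle of the loop's cross bar. The loop is a U of 6 mm steel wire, 52 mm wide outside, 40 inside, the bar along the case's y and 63.6 mm from the loop pin; springs let it stretch 4 mm at 30 N. At the start it lies folded back to -x, astride the lever, its bar on two small rubber studs under its corners, its middle 12 mm above the case top. Pinch the bar across.
- keeper_seat (a point): Where the bar's middle sits when the latch is fastened: 50 mm from the latch pin towards the case's +x, 12 mm above the case top, under the keeper's nose (give or take 2 mm). Axes as the case's. The keeper is a steel hook plate 28 mm wide; its upright stands 3 to 8 mm to the -x side of this point; on the +x side a ramp leads down to the case top.
- keeper_nose (a point): Upper +x edge of the keeper's overhanging nose, 21 mm above the case top (nose 3 mm thick). With the lever open beyond 1.85 rad the bar, brought over with its middle 4 mm or more to the +x side of this edge, drops past it onto the ramp; closing the lever then draws it up under the nose.
- gum_jar: Bystander: amber glass jar, 68 mm across, 64 mm tall, on the robot's side of the case. Origin under its middle.
- ring_gauge: Bystander: dark wooden gauge plate with five holes, 160 x 55 x 6 mm, lying on the robot's side of the case. Origin under its middle.
- mister: Bystander: white bottle, 60 mm across, 165 mm tall, beside the case's -y end. Origin under its middle.
- cigar_box: Bystander: closed cedar box, 130 x 180 x 52 mm, beyond the case. Origin under its middle.
- press_block: Bystander: small closed wooden box, 110 x 70 x 30 mm, beside the case's +y end. Origin under its middle.

How it is judged:
By the outcome, as a careful person would: the job done as asked, in the order asked, and still so for the second after the job is handed in, with the robot touching nothing.
It also fails if it takes over 45 s, if anything falls off the work surface, if the arm or the gripper's body presses on something with over 40 N, if the wrist force passes 120 N, or if a joint passes its speed limit or range.

## Working session

There is one attempt and no reset: what is moved stays moved. The work goes in short steps, Python scripts to look and compute and a tool call to move; the robot and the scene stay as the last step left them, time stands still between calls to the robot, and variables do not carry over. Pictures are saved under pics/ and viewed, at most 10 in all, crops included, and the job is handed in when it is done.

Besides the shell and the picture viewer there is one more tool, called after "Call:" as name(argument=value, ...), one argument or row to a line, values as JSON. send_rows: Moves the arm, as the interface text tells. Its arguments: {"type":"object","properties":{"targets":{"type":"array"},"squeeze":{"type":"number"}},"required":["targets"]}

```bash
mkdir -p pics
cat > h.py <<'E'
import numpy as np, cv2
from rig import ctrl
from scipy.spatial.transform import Rotation as Ro
def P(c): return np.array(c["camera_matrix"])@np.hstack([np.array(c["R"]),np.array(c["t"]).reshape(3,1)])
def tri(c1,p1,c2,p2):
    X=cv2.triangulatePoints(P(c1),P(c2),np.array(p1,float).reshape(2,1),np.array(p2,float).reshape(2,1));X=(X[:3]/X[3]).ravel()
    e=[np.linalg.norm(proj(c,X)-p) for c,p in((c1,p1),(c2,p2))]
    return X,e
def proj(c,X):
    q=P(c)@np.append(X,1);return q[:2]/q[2]
def atz(c,p,z):
    M=P(c)@np.array([[1,0,0],[0,1,0],[0,0,z],[0,0,1.]]);q=np.linalg.solve(M,[p[0],p[1],1]);return q[:2]/q[2]
def save(c,n,box=None,s=1):
    i=c["img"][...,::-1]
    if box: i=i[box[1]:box[3],box[0]:box[2]]
    cv2.imwrite("pics/"+n,cv2.resize(i,None,fx=s,fy=s,interpolation=cv2.INTER_CUBIC))
E
cat > a.py <<'E'
from h import *
np.set_printoptions(precision=1,suppress=True)
s=ctrl.capture("side");t=ctrl.capture("top")
save(s,"s0.png");save(t,"t0.png")
for c in(s,t): R=np.array(c["R"]);print("cam",-R.T@np.array(c["t"]),R[2])
for n in["case","latch_pin","lever_tip","loop_pin","loop_bar","keeper_seat","keeper_nose"]:
    a=ctrl.landmark_of(n,s);b=ctrl.landmark_of(n,t)
    print(n,[(x["point"],round(x["score"],2)) for x in a[:2]],[(x["point"],round(x["score"],2)) for x in b[:2]])
    if a and b: print("   ",*tri(s,a[0]["point"],t,b[0]["point"]))
for n in["gum_jar","ring_gauge","mister","cigar_box","press_block"]:
    b=ctrl.landmark_of(n,t)
    if b: print(n,atz(t,b[0]["point"],0),b[0]["score"])
print(ctrl.sense())
E
python3 a.py
```

```text
cam [ 451.  -795.1  980.8] [ 0.1  0.7 -0.7]
cam [ 356.2  -57.9 1039.7] [ 0.2  0.  -1. ]
case [] []
latch_pin [([319.1, 153.8], 0.89)] [([246.2, 227.2], 0.86)]
    [572.7 103.7 210.9] [np.float64(0.9079681569562468), np.float64(1.5342606275323898)]
lever_tip [([331.2, 138.5], 0.95)] [([245.6, 207.0], 0.69)]
    [597.5 103.7 248.2] [np.float64(1.4864723881734165), np.float64(2.5364321311231843)]
loop_pin [([323.4, 148.1], 0.64)] [([241.8, 224.2], 0.84), ([250.2, 204.2], 0.74)]
    [579.9 112.1 216.8] [np.float64(0.436791272920824), np.float64(0.7509140819671087)]
loop_bar [] []
keeper_seat [([343.2, 156.6], 0.95)] []
keeper_nose [([347.4, 147.6], 0.61)] [([255.7, 202.2], 0.83)]
    [623.7  92.2 229.4] [np.float64(1.2678504245050828), np.float64(2.1648712198220683)]
gum_jar [439.3  83.9] 0.64
ring_gauge [395.3 -91.8] 0.71
mister [ 500.3 -260.6] 0.9
cigar_box [699.9  -9.2] 0.82
press_block [572.  229.4] 0.85
{'time_s': 1.05, 'joints': array([ 1.1,  0.3,  1.5,  0. ,  1.3, -0.2]), 'dq': array([-0., -0.,  0., -0., -0.,  0.]), 'tau': array([  0. , -41.2, -26. ,  -0. ,   0. ,  -0. ]), 'eef_pos': array([138.4, 506.4, 231.3]), 'ee_rot': array([-0. ,  0.1,  1. ,  0. ]), 'force': array([0.7, 0.5, 0.4]), 'wrist_torque': array([ 0.,  0., -0.]), 'grip_force': 0.0, 'grip_width': 1.0005067719643468}
```

Run:
```python
from h import *
s=cv2.imread("pics/s0.png");t=cv2.imread("pics/t0.png")
a=cv2.resize(s[100:250,220:420],(800,600),interpolation=cv2.INTER_CUBIC);cv2.imwrite("pics/sc.png",a)
b=cv2.resize(t[150:300,190:390],(800,600),interpolation=cv2.INTER_CUBIC);cv2.imwrite("pics/tc.png",b)
```

```text
(no output)
```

View pics/sc.png

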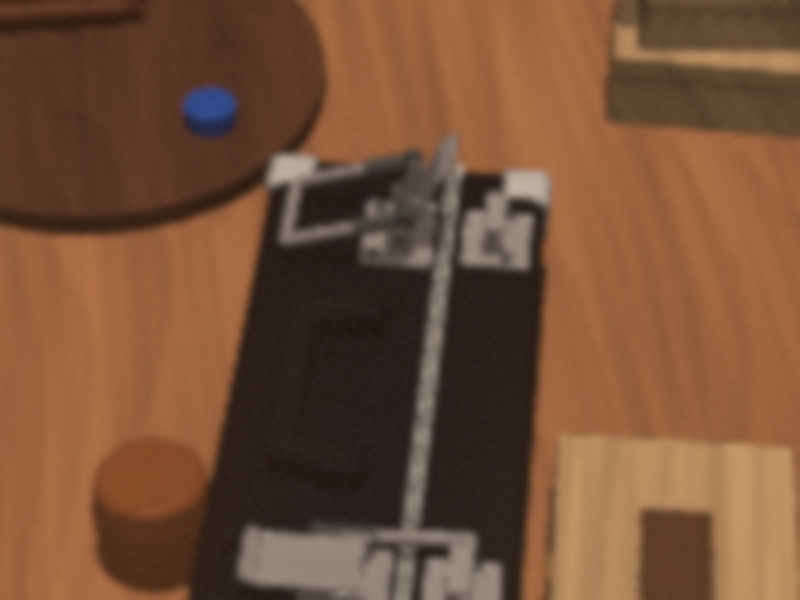

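View pics/tc.png

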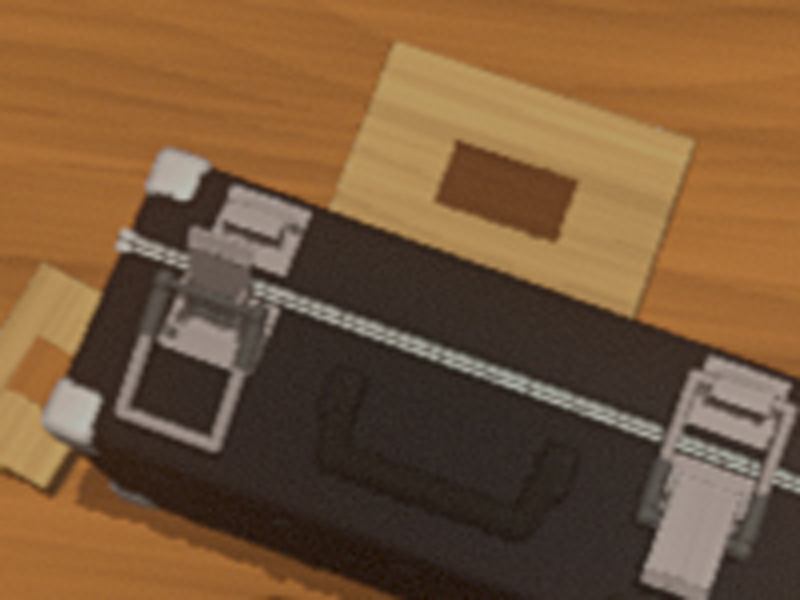

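The side crop shows the latch at the case's far end. The open loop lies to the left, with its bar mid at about full-picture pixel (292,153). The lever is upright at (331,138) and the keeper is on the right at about (343,157). In the top crop the bar's mid is at about (232,257), the lever plate at (245,215) and the keeper at (256,205). The seam gives the yaw.

```bash
cat > b.py <<'E'
from h import *
from scipy.optimize import least_squares
np.set_printoptions(precision=2,suppress=True)
s=ctrl.capture("side");t=ctrl.capture("top")
sc=lambda u,v:np.array([220+u/4,100+v/4]); tc=lambda u,v:np.array([190+u/4,150+v/4])
print("bar",*tri(s,sc(290,212),t,tc(168,430)))
for a,b in[((122,238),(800,485)),((210,165),(695,336))]:
    d=atz(t,tc(*a),190)-atz(t,tc(*b),190); print("yaw",np.arctan2(-d[0],d[1]))
obs=[]
for n in["latch_pin","lever_tip","keeper_seat","keeper_nose","loop_pin"]:
    for c in(s,t):
        r=ctrl.landmark_of(n,c)
        if r: obs.append((n,c,np.array(r[0]["point"])))
obs+=[("loop_bar",s,sc(290,212)),("loop_bar",t,tc(168,430))]
def model(p):
    x,y,z,th,ph=p;R=Ro.from_euler("z",th).as_matrix()
    lp=18*np.array([np.cos(3.35-ph),0,np.sin(3.35-ph)])
    h=lp[2]+2
    L=dict(latch_pin=[0,0,0],lever_tip=[-47*np.cos(ph),0,47*np.sin(ph)],loop_pin=lp,keeper_seat=[50,0,-2],keeper_nose=[53,0,7],loop_bar=[lp[0]-np.sqrt(63.6**2-h*h),0,-2])
    return {k:np.array([x,y,z])+R@np.array(v) for k,v in L.items()}
def seam(p):
    a,b=[atz(t,tc(*q),190) for q in((122,238),(800,485))];d=a-b
    return (np.arctan2(-d[0],d[1])-p[3])*200
f=lambda p:np.concatenate([(proj(c,model(p)[n])-o) for n,c,o in obs]+[[seam(p)],[(p[2]-204)/3]])
r=least_squares(f,[573,104,205,-.3,2],loss="soft_l1")
print(r.x);
for k,v in model(r.x).items():print(k,v)
for (n,c,o) in obs: print(n,"side" if c is s else "top",proj(c,model(r.x)[n])-o)
for n in["loop_bar","loop_pin"]: print(n,[(x["point"],x["score"]) for c in(s,t) for x in ctrl.landmark_of(n,c)])
E
python3 b.py
```

```text
bar [518.17 121.43 202.58] [np.float64(0.1872496161844589), np.float64(0.32417611810803415)]
yaw -0.22032306539776506
yaw -0.21407361296198033
[573.53 109.01 207.25  -0.22   2.13]
latch_pin [573.53 109.01 207.25]
lever_tip [597.92 103.56 247.05]
loop_pin [579.59 107.65 224.14]
keeper_seat [622.33  98.12 205.25]
keeper_nose [625.25  97.47 214.25]
loop_bar [520.32 120.88 205.25]
latch_pin side [1.53 0.13]
latch_pin top [1.39 0.84]
lever_tip side [0.18 0.53]
lever_tip top [-1.56  2.53]
keeper_seat side [-3.11 -0.81]
keeper_seat top [3.3  0.03]
keeper_nose side [-0.15  2.26]
keeper_nose top [-0.61  0.82]
loop_pin top [-1.5  -1.73]
loop_bar side [ 0.86 -0.86]
loop_bar top [ 0.26 -1.74]
loop_bar [([294.3, 155.3], 0.54), ([229.4, 257.2], 0.54)]
loop_pin [([245.1, 224.5], 0.79)]
```

```bash
cat >> h.py <<'E'
TH=-0.218
CX=np.array([np.cos(TH),np.sin(TH),0]);CY=np.array([-np.sin(TH),np.cos(TH),0])
def pose():
    s=ctrl.sense();q=np.array(s["ee_rot"]);return np.array(s["eef_pos"]),Ro.from_quat(q[[1,2,3,0]]),s
E
python3 - <<'E'
from h import *
np.set_printoptions(precision=4,suppress=True)
p,R,s=pose();M=R.as_matrix();print(M,s["time_s"])
for sg in(1,-1):
    y=sg*CX;z=np.array([0,0,-1.]);x=np.cross(y,z);T=np.c_[x,y,z]
    print(sg,"rotvec tool",(R.inv()*Ro.from_matrix(T)).as_rotvec(),"shift in target frame",T.T@(np.array([518.5,121,245])-p))
E
```

```text
[[-0.9646  0.2637 -0.    ]
 [ 0.2637  0.9646 -0.    ]
 [ 0.     -0.     -1.    ]] 1.85
1 rotvec tool [-0.     0.     1.522] shift in target frame [-294.1006  454.427   -13.7043]
-1 rotvec tool [-0.     -0.     -1.6196] shift in target frame [ 294.1006 -454.427   -13.7043]
```

Run:
```python
from h import *
p,R,s=pose();d=(np.array([518.5,121,260])-p)/9
for i in range(9):
    M=(R*Ro.from_rotvec([0,0,.1691*(i+.5)])).as_matrix();print((M.T@d/1000).round(4))
```

```text
[-0.0544 -0.0257 -0.0032]
[-0.0579 -0.0162 -0.0032]
[-0.0598 -0.0062 -0.0032]
[-0.06    0.004  -0.0032]
[-0.0585  0.014  -0.0032]
[-0.0553  0.0237 -0.0032]
[-0.0505  0.0326 -0.0032]
[-0.0443  0.0407 -0.0032]
[-0.0368  0.0475 -0.0032]
```

Call:
send_rows(
  targets=[
    [0.4,-0.0544,-0.0257,-0.0032,0,0,0.1691],
    [0.4,-0.0579,-0.0162,-0.0032,0,0,0.1691],
    [0.4,-0.0598,-0.0062,-0.0032,0,0,0.1691],
    [0.4,-0.06,0.004,-0.0032,0,0,0.1691],
    [0.4,-0.0585,0.014,-0.0032,0,0,0.1691],
    [0.4,-0.0553,0.0237,-0.0032,0,0,0.1691],
    [0.4,-0.0505,0.0326,-0.0032,0,0,0.1691],
    [0.4,-0.0443,0.0407,-0.0032,0,0,0.1691],
    [0.4,-0.0368,0.0475,-0.0032,0,0,0.1691],
    [0.4,0,0,0,0,0,0],
  ],
)

```text
time_s: 3.1
eef_pos: [551.6, 151.7, 259.3]
ee_rot: [0.0, 0.782, 0.624, -0.0]
force: [-0.4, 0.1, 0.2]
grip_width: 0.304
grip_force: 0.0
```

```bash
cat > c.py <<'E'
from h import *
import sys
np.set_printoptions(precision=4,suppress=True)
p,R,s=pose();g=np.array(eval(sys.argv[1]),float)
T=np.c_[np.cross(CX,[0,0,-1]),CX,[0,0,-1.]]
print("p",p,"t",s["time_s"],"w",s["grip_width"],"gf",s["grip_force"],"F",s["force"])
print("rot left",(R.inv()*Ro.from_matrix(T)).as_rotvec(),"shift mm",R.as_matrix().T@(g-p))
E
python3 c.py [518.5,121,194]
```

```text
p [551.6011 151.7081 259.3011] t 3.1 w 0.30380709160415903 gf 0.0 F [-0.3688  0.1264  0.237 ]
rot left [-0.0004  0.0005 -0.0056] shift mm [-37.2511 -25.4448  65.3286]
```

Call:
send_rows(
  targets=[
    [0.4,-0.0124,-0.0085,0,0,0,-0.0056],
    [0.4,-0.0124,-0.0085,0,0,0,0],
    [0.4,-0.0124,-0.0085,0,0,0,0],
    [0.4,0,0,0.007,0,0,0],
    [0.4,0,0,0.008,0,0,0],
    [0.4,0,0,0.008,0,0,0],
    [0.4,0,0,0.008,0,0,0],
    [0.4,0,0,0.005,0,0,0],
    [0.4,0,0,0,0,0,0],
    [0.4,0,0,0,0,0,0],
  ],
)

```text
time_s: 4.35
eef_pos: [516.9, 123.5, 224.3]
ee_rot: [0.0, 0.778, 0.628, 0.0]
force: [0.8, -0.2, 0.1]
grip_width: 0.3
grip_force: 0.0
```

```bash
python3 c.py [518.5,121,194]
python3 - <<'E'
from h import *
s=ctrl.capture("side");t=ctrl.capture("top")
p,_,_=pose()
a=s["img"][100:200,240:373];b=t["img"][170:270,190:323]
i=np.hstack([cv2.resize(x[...,::-1],(400,300),interpolation=cv2.INTER_CUBIC) for x in(a,b)]);i=cv2.resize(i,(800,300));cv2.imwrite("pics/g1.png",i)
print(proj(s,p),proj(t,p), proj(s,[518.5,121,202]),proj(t,[518.5,121,202]))
E
```

```text
p [516.8929 123.532  224.334 ] t 4.35 w 0.30001498766504137 gf 0.0 F [ 0.8123 -0.2128  0.0713]
rot left [ 0.0005 -0.0001  0.0057] shift mm [-2.1398  2.0907 30.3347]
[291.27579807 144.09337146] [228.55160723 255.07245422] [292.50908864 153.39881387] [232.32816521 257.10306413]
```

View pics/g1.png

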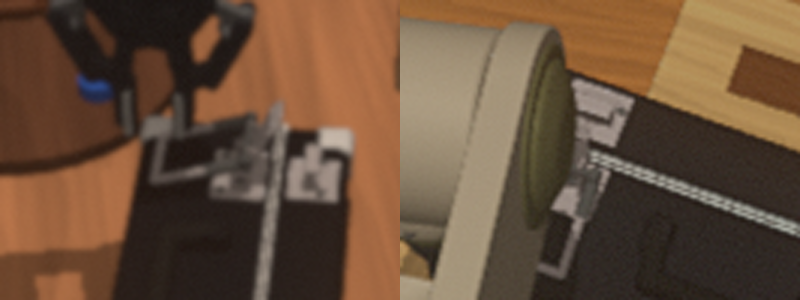

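The side crop shows the two fingers straddling the bar's column. Next I descend and grip.

Call:
send_rows(
  targets=[
    [0.4,-0.002,0.002,0.006,0,0,0],
    [0.4,0,0,0.008,0,0,0],
    [0.4,0,0,0.008,0,0,0],
    [0.4,0,0,0.0075,0,0,0],
    [0.4,0,0,0,0,0,0],
    [0.7,0,0,0,0,0,0],
    [1,0,0,0,0,0,0],
    [1,0,0,0,0,0,0],
    [1,0,0,0,0,0,0],
    [1,0,0,0,0,0,0],
  ],
  squeeze=30,
)

```text
time_s: 5.7
eef_pos: [518.4, 121.1, 194.9]
ee_rot: [0.0, 0.778, 0.628, 0.0]
force: [-0.1, -0.3, 2.7]
grip_width: 0.048
grip_force: 29.5
```

```bash
python3 c.py [518.5,121,195]
```

```text
p [518.4347 121.1316 194.8619] t 5.7 w 0.04848899957836336 gf 29.47767823934555 F [-0.0599 -0.2896  2.7181]
rot left [ 0.0006 -0.0001  0.0057] shift mm [-0.1149  0.0916 -0.1381]
```

Run:
```python
import numpy as np
a=np.linspace(np.pi+np.arcsin(19/63.6),0,20);u=63.6*np.cos(a);z=63.6*np.sin(a)
print((np.c_[np.diff(u),-np.diff(z)]/1000).round(4).tolist())
```

```text
[[-0.0024, -0.0113], [-0.0004, -0.0115], [0.0017, -0.0114], [0.0037, -0.0109], [0.0056, -0.01], [0.0074, -0.0089], [0.0088, -0.0074], [0.01, -0.0057], [0.0109, -0.0038], [0.0114, -0.0017], [0.0115, 0.0003], [0.0113, 0.0024], [0.0106, 0.0044], [0.0097, 0.0062], [0.0084, 0.0079], [0.0068, 0.0093], [0.005, 0.0104], [0.0031, 0.0111], [0.001, 0.0115]]
```

Call:
send_rows(
  targets=[
    [1,0,-0.0024,-0.0113,0,0,0],
    [1,0,-0.0004,-0.0115,0,0,0],
    [1,0,0.0017,-0.0114,0,0,0],
    [1,0,0.0037,-0.0109,0,0,0],
    [1,0,0.0056,-0.01,0,0,0],
    [1,0,0.0074,-0.0089,0,0,0],
    [1,0,0.0088,-0.0074,0,0,0],
    [1,0,0.01,-0.0057,0,0,0],
    [1,0,0.0109,-0.0038,0,0,0],
    [1,0,0,0,0,0,0],
  ],
  squeeze=22,
)

```text
time_s: 6.95
eef_pos: [563.5, 111.3, 276.7]
ee_rot: [0.001, 0.778, 0.628, 0.001]
force: [-3.7, -0.2, 6.5]
grip_width: 0.053
grip_force: 28.0
```

```bash
python3 c.py [518.4,121.1,195]
python3 - <<'E'
from h import *
s=ctrl.capture("side")
save(s,"g2.png",(240,60,400,180),5)
r=ctrl.landmark_of("lever_tip",s);print(r)
E
```

```text
p [563.5243 111.3221 276.7075] t 6.95 w 0.05291077578416405 gf 27.972587049007416 F [-3.7412 -0.1862  6.5324]
rot left [ 0.002  -0.0004  0.0053] shift mm [  0.0033 -46.3343  81.6153]
[{'point': [340.0, 142.6], 'score': 0.84}]
```

View pics/g2.png

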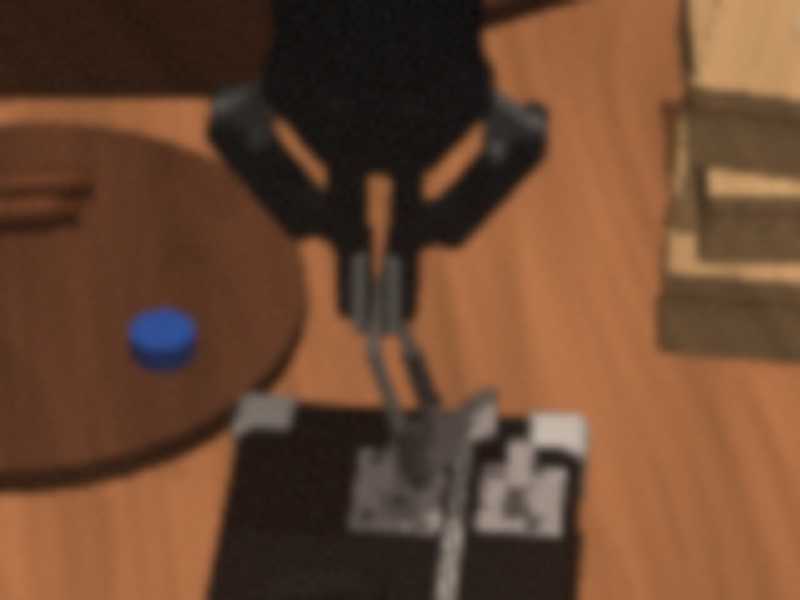

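The fingers hold the bar with the loop nearly upright. The lever has turned fully open (tip at pixel 340,143). I carry on over the top.

Call:
send_rows(
  targets=[
    [1,0,0.0114,-0.0017,0,0,0],
    [1,0,0.0117,0.0003,0,0,0],
    [1,0,0.0115,0.0025,0,0,0],
    [1,0,0.0108,0.0045,0,0,0],
    [1,0,0.0099,0.0063,0,0,0],
    [1,0,0.0086,0.008,0,0,0],
    [1,0,0.007,0.0094,0,0,0],
    [1,0,0.0052,0.0105,0,0,0],
    [1,0,0.0033,0.0112,0,0,0],
    [1,0,0,0,0,0,0],
  ],
)

```text
time_s: 8.3
eef_pos: [640.6, 94.4, 223.5]
ee_rot: [0.0, 0.778, 0.628, -0.0]
force: [1.7, -2.2, 1.1]
grip_width: 0.05
grip_force: 30.3
```

```bash
python3 c.py [518.4,121.1,195]
python3 - <<'E'
from h import *
s=ctrl.capture("side")
save(s,"g3.png",(260,80,400,185),5)
r=ctrl.landmark_of("lever_tip",s);print(r)
for n in["keeper_nose","keeper_seat","loop_bar"]:print(n,ctrl.landmark_of(n,s))
E
```

```text
p [640.6397  94.3814 223.5094] t 8.3 w 0.050431720848754226 gf 30.265427827835083 F [ 1.7224 -2.2445  1.1001]
rot left [-0.0002  0.0005  0.0053] shift mm [   0.3214 -125.1186   28.5383]
[{'point': [333.1, 139.3], 'score': 0.71}, {'point': [260.8, 232.9], 'score': 0.31}]
keeper_nose [{'point': [346.6, 151.8], 'score': 0.67}]
keeper_seat [{'point': [344.2, 154.8], 'score': 0.57}]
loop_bar [{'point': [357.9, 145.1], 'score': 0.48}]
```

View pics/g3.png

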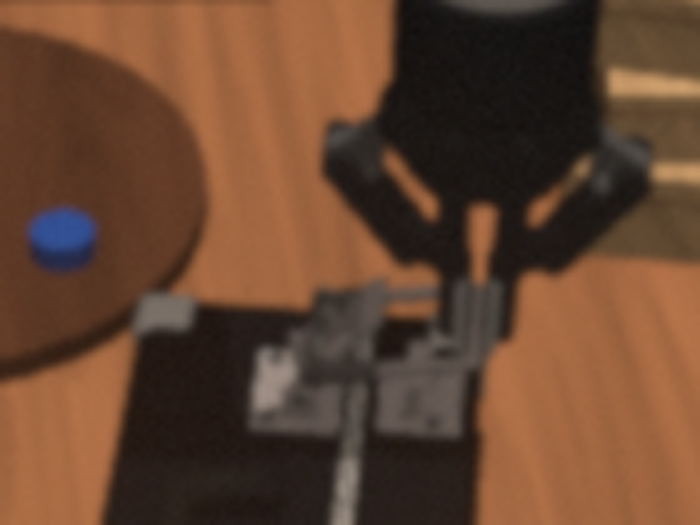

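The bar, held at about pixel (357,145), is some 15 mm to the +x side of the keeper nose (347,151), and the lever is still open. I release it and lift.

Call:
send_rows(
  targets=[
    [0.75,0,0,0,0,0,0],
    [0.5,0,0,0,0,0,0],
    [0.5,0,0,0,0,0,0],
    [0.5,0,0,0,0,0,0],
    [0.5,0,0,-0.01,0,0,0],
    [0.5,0,0,-0.015,0,0,0],
    [0.5,0,0,-0.015,0,0,0],
    [0.7,0,0,-0.015,0,0,0],
    [1,0,0,-0.01,0,0,0],
    [1,0,0,0,0,0,0],
  ],
)

```text
time_s: 9.8
eef_pos: [640.4, 94.9, 290.3]
ee_rot: [0.0, 0.778, 0.628, 0.0]
force: [-0.2, 0.6, -0.5]
grip_width: 0.001
grip_force: 0.0
```

```bash
python3 c.py [640.6,94.4,223.5]
python3 - <<'E'
from h import *
s=ctrl.capture("side");save(s,"g4.png",(260,80,400,185),5)
for n in["lever_tip","latch_pin","loop_pin","keeper_nose","loop_bar"]:print(n,ctrl.landmark_of(n,s))
E
```

```text
p [640.3726  94.877  290.2704] t 9.8 w 0.0006283185887834125 gf 0.0 F [-0.1692  0.5919 -0.5381]
rot left [ 0.0013 -0.0002  0.0057] shift mm [-0.4326  0.2367 66.7706]
lever_tip [{'point': [334.8, 139.6], 'score': 0.57}]
latch_pin []
loop_pin [{'point': [326.1, 145.5], 'score': 0.7}]
keeper_nose [{'point': [347.1, 152.9], 'score': 0.78}]
loop_bar [{'point': [353.0, 158.6], 'score': 0.68}]
```

View pics/g4.png

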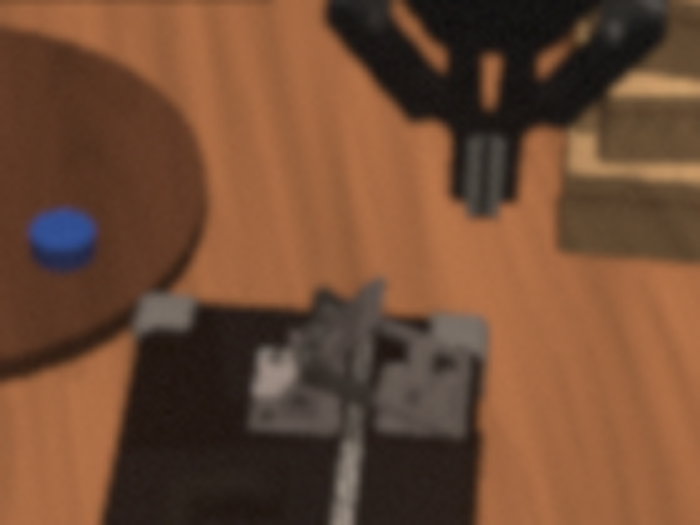

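The bar has dropped at about pixel (353,159), beyond the nose (347,153), and the lever is still open. The shut fingers are clear above. Now I come down on the +x side of the lever and push it up.

Call:
send_rows(
  targets=[
    [1,0,-0.003,0.015,0,0,0],
    [1,0,-0.003,0.015,0,0,0],
    [1,0,-0.003,0.015,0,0,0],
    [1,0,-0.002,0.015,0,0,0],
    [1,0,-0.01,0,0,0,0],
    [1,0,-0.008,0,0,0,0],
    [1,0,-0.006,-0.002,0,0,0],
    [1,0,-0.006,-0.002,0,0,0],
    [1,0,-0.007,-0.003,0,0,0],
    [1,0,-0.005,-0.002,0,0,0],
  ],
)

```text
time_s: 11.35
eef_pos: [587.8, 106.2, 238.6]
ee_rot: [-0.0, 0.778, 0.628, -0.0]
force: [0.6, 0.1, -0.9]
grip_width: 0.001
grip_force: 0.4
```

```bash
python3 c.py [588.4,105.6,239]
python3 - <<'E'
from h import *
s=ctrl.capture("side");save(s,"g5.png",(260,80,400,185),5)
p,_,_=pose();d=p-[572.8,109.1,204];print("u,v,z",d@CX,d@CY,d[2])
for n in["lever_tip","keeper_nose","loop_bar"]:print(n,ctrl.landmark_of(n,s))
E
```

```text
p [587.8132 106.2054 238.5744] t 11.35 w 0.0012937550272301367 gf 0.42420626152306795 F [ 0.6381  0.1121 -0.9477]
rot left [-0.0004  0.0001  0.0058] shift mm [-0.4683  0.701  -0.4259]
u,v,z 15.008135941045087 0.5017725384600153 34.90719581721791
lever_tip [{'point': [318.0, 133.7], 'score': 0.82}]
keeper_nose []
loop_bar [{'point': [348.3, 160.0], 'score': 0.53}]
```

View pics/g5.png

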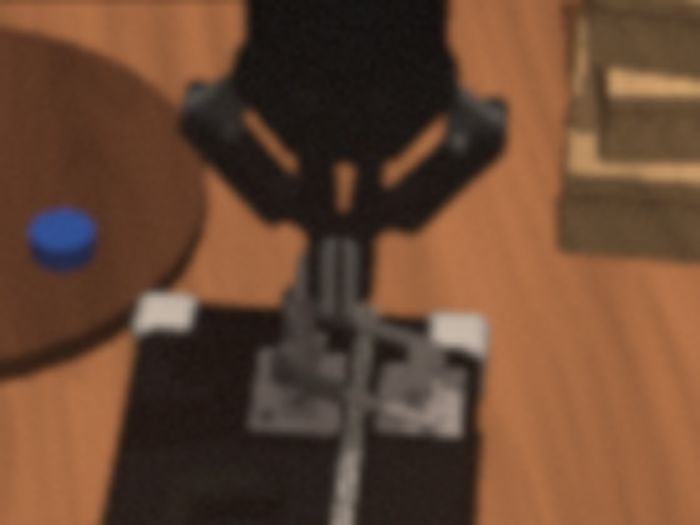

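The lever is now upright (tip at pixel 318,134) and the bar has been drawn in to (348,160). I continue the arc.

Call:
send_rows(
  targets=[
    [1,0,-0.002,-0.001,0,0,0],
    [1,0,-0.0062,-0.0003,0,0,0],
    [1,0,-0.0072,0.0009,0,0,0],
    [1,0,-0.0068,0.0024,0,0,0],
    [1,0,-0.0063,0.0037,0,0,0],
    [1,0,-0.0054,0.0048,0,0,0],
    [1,0,-0.0023,0.0029,0,0,0],
    [1,0,-0.002,0.003,0,0,0],
    [1,0,0,0,0,0,0],
    [1,0,0,0,0,0,0],
  ],
)

```text
time_s: 12.8
eef_pos: [550.7, 114.1, 221.7]
ee_rot: [-0.0, 0.778, 0.628, -0.001]
force: [-0.2, -0.1, -0.3]
grip_width: 0.001
grip_force: 0.0
```

```bash
python3 c.py [588.4,105.6,239]
python3 - <<'E'
from h import *
s=ctrl.capture("side");save(s,"g6.png",(260,80,400,185),5)
p,_,_=pose();d=p-[572.8,109.1,204];print("u,v,z",d@CX,d@CY,d[2])
for n in["lever_tip","keeper_nose","loop_bar"]:print(n,ctrl.landmark_of(n,s))
E
```

```text
p [550.734  114.0771 221.7195] t 12.8 w 0.001491020743644995 gf 0.0 F [-0.2204 -0.1305 -0.2993]
rot left [-0.0014  0.0004  0.0057] shift mm [ -0.3565  38.583  -17.333 ]
u,v,z -22.563166784769233 0.1146840651891424 17.76838181060478
lever_tip [{'point': [301.3, 142.9], 'score': 0.79}]
keeper_nose [{'point': [346.6, 149.0], 'score': 0.58}]
loop_bar [{'point': [345.6, 158.8], 'score': 0.53}]
```

View pics/g6.png

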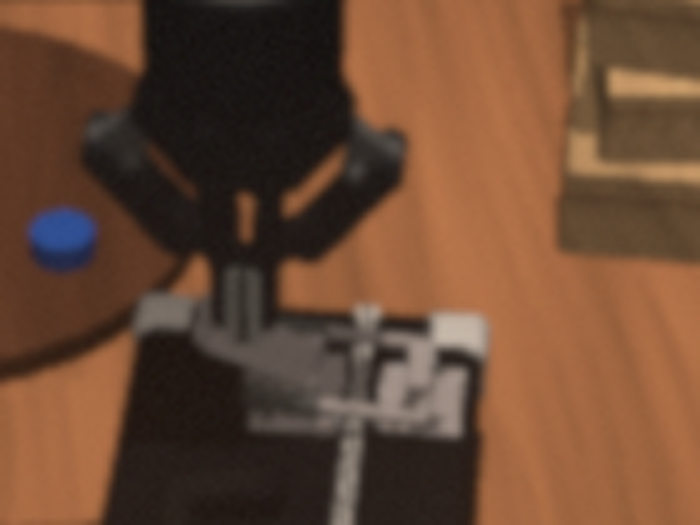

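The lever is at roughly 0.45 rad and the bar lies under the nose (346,159 against 347,149). Next comes the press past centre.

Call:
send_rows(
  targets=[
    [1,0,-0.002,0.003,0,0,0],
    [1,0,-0.0017,0.0027,0,0,0],
    [1,0,-0.0005,0.002,0,0,0],
    [1,0,-0.0005,0.002,0,0,0],
    [1,0,-0.0005,0.002,0,0,0],
    [1,0,0,0.001,0,0,0],
    [1,0,0,0,0,0,0],
    [1,0,0,0,0,0,0],
    [1,0,0,0,0,0,0],
    [1,0,0,0,0,0,0],
  ],
)

```text
time_s: 14.25
eef_pos: [545.9, 115.2, 209.4]
ee_rot: [0.0, 0.778, 0.628, 0.0]
force: [0.6, 0.4, -0.4]
grip_width: -0.002
grip_force: 0.0
```

```bash
python3 c.py [588.4,105.6,239]
python3 - <<'E'
from h import *
p,_,_=pose();d=p-[572.8,109.1,204];print("u,v,z",d@CX,d@CY,d[2])
s=ctrl.capture("side")
for n in["lever_tip","keeper_nose","loop_bar"]:print(n,ctrl.landmark_of(n,s))
E
```

```text
p [545.945  115.1858 209.4246] t 14.25 w -0.002293685287022816 gf 0.0 F [ 0.6272  0.3597 -0.4429]
rot left [0.     0.     0.0057] shift mm [ -0.4255  43.523  -29.5735]
u,v,z -27.535588852473296 0.13366116719210186 5.424554578611605
lever_tip [{'point': [297.3, 147.6], 'score': 0.56}]
keeper_nose [{'point': [344.7, 150.8], 'score': 0.58}]
loop_bar [{'point': [345.2, 157.4], 'score': 0.65}]
```

Call:
send_rows(
  targets=[
    [1,0,0,-0.01,0,0,0],
    [1,0,0,-0.03,0,0,0],
    [1,0,0,-0.04,0,0,0],
    [1,0,0,-0.04,0,0,0],
    [1,0,-0.03,-0.03,0,0,0],
    [1,0,-0.05,0,0,0,0],
    [1,0,-0.05,0,0,0,0],
    [1,0,-0.05,0,0,0,0],
    [1,0,0,0,0,0,0],
    [1,0,0,0,0,0,0],
  ],
)

```text
time_s: 15.7
eef_pos: [370.4, 153.0, 359.9]
ee_rot: [0.0, 0.778, 0.628, 0.0]
force: [0.6, 0.3, 0.6]
grip_width: -0.0
grip_force: 0.0
```

Run:
```python
from h import *
s=ctrl.capture("side");t=ctrl.capture("top")
a=s["img"][100:250,220:420];b=t["img"][150:300,190:390]
cv2.imwrite("pics/g7.png",np.hstack([cv2.resize(x[...,::-1],(400,300),interpolation=cv2.INTER_CUBIC) for x in(a,b)]))
for n in["lever_tip","loop_bar"]:
    r=[ctrl.landmark_of(n,c) for c in(s,t)];print(n,r)
    if all(r):print(tri(s,r[0][0]["point"],t,r[1][0]["point"]))
print("expect shut tip",np.array([572.8,109.1,209])-47*CX,proj(s,np.array([572.8,109.1,209])-47*CX))
for n in["gum_jar","ring_gauge","mister","cigar_box","press_block"]:
    b=ctrl.landmark_of(n,t)
    if b: print(n,atz(t,b[0]["point"],0),b[0]["score"])
```

```text
lever_tip [[{'point': [298.8, 150.1], 'score': 0.78}], [{'point': [232.8, 249.4], 'score': 0.96}]]
(array([531.47619976, 121.25207521, 209.14564046]), [np.float64(0.046952894035710985), np.float64(0.08126548946242555)])
loop_bar [[{'point': [345.2, 157.2], 'score': 0.64}], [{'point': [229.7, 247.6], 'score': 0.75}, {'point': [252.3, 205.7], 'score': 0.66}]]
(array([602.02726488, 143.80577333, 154.69111909]), [np.float64(14.595367116202246), np.float64(28.146739716327563)])
expect shut tip [526.91239804 119.26503747 209.        ] [296.62241181 150.97585179]
gum_jar [439.64493538  84.8727225 ] 0.57
ring_gauge [396.44012328 -84.46787205] 0.87
mister [ 500.020482   -263.71869281] 0.62
cigar_box [705.11467287  -5.89502014] 0.91
press_block [576.28438804 236.28950782] 0.87
```

View pics/g7.png

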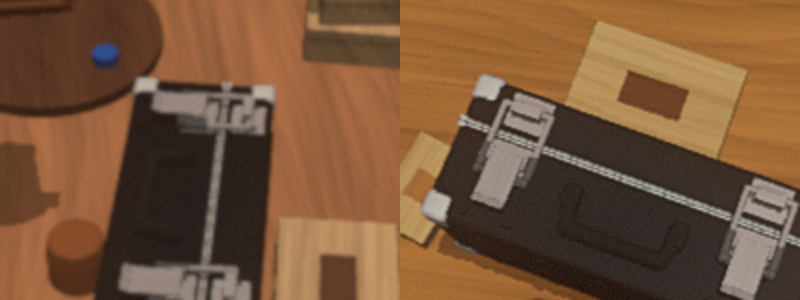

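Both views show the latch shut and looking the same as the fastened one: lever flat with its tip at z ≈ 209, and the loop round the keeper. The bystanders have not moved.

```bash
python3 -c "
from rig import ctrl
print(ctrl.finish_job())"
```

```text
the job is handed in; nothing more can be done
None
```

The open latch is now fastened: its loop is over the keeper's hook and its lever snapped flat on the case, the things around it stayed put, and I handed the job in just after 15.7 s on the robot's clock (the result was not reported back).

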